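# Restock the hitch-ball display in reverse order

## Robot

A 7-joint arm with a two-finger parallel gripper is mounted at the origin on the work surface. World frame = base frame: x ahead of the robot, y to its left, z up, the work surface at z = 0. Lengths are in m, angles in rad, forces in N, time in s.
With the tool pointing down it reaches from about 0.4 to 0.85 m from the base axis. Payload 6.9 kg.
Tool frame: the origin (TCP) lies midway between the tips of the shut fingers; the grasp point (between the pads) lies behind it (ctrl.pinch_z is the z of the grasp point in the tool frame, in m); z points along the fingers, y is the direction in which the jaws open and shut (so a half turn about z gives the same grasp; the last joint's range is limited). The gripper opens to 85 mm and grips with 20 to 120 N. Pads are 22 mm wide; open, the fingers measure 114 mm over their backs; the gripper's body (76 mm by 85 mm) begins 54 mm behind the grasp point. The pads swing forward as they close: fully open they stand 13 mm farther back than shut.
Start: joints at [-1.04, 0.507, -0.238, 1.5, 0.126, 1.149, -0.155], TCP at [0.258, 0.569, 0.208] pointing down, gripper open.
Joint ranges: [-3.08, 3.08], [-0.24, 2.05], [-1.43, 1.35], [0, 2.5], [-1.52, 4.66], [0.17, 1.96], [-2.89, 2.89]. Speed limits (rad/s): [2.39, 2.39, 3.14, 3.14, 3.14, 3.14, 3.14].

## Interface

Orientations are given as a unit quaternion [w, x, y, z].
In Python, from station import ctrl, get_state, vision, ticket, models gives the robot as it stands. Calls block until the motion is done:
- ctrl.movep(position, orientation): joint-space move of the TCP to a pose.
- ctrl.movel(position, frame=None, max_speed=0.15): straight line of the TCP; frame=None keeps the orientation; max_speed is the mean speed in m/s.
- ctrl.set_joints(angles): joint-space move.
- ctrl.ungrasp() and ctrl.close_gripper(force=None): open the fingers fully, or close them until they stop; force is the grip in N (None keeps the last).
- ctrl.pause(seconds).
- ctrl.ik(position, orientation): joint angles nearest the present ones, or None.
- get_state(): the state.
- vision.grab_frame(name): name is "scene" or "top"; returns (picture, depth): 420x560x3 uint8, blue, green, red; 420x560 float32, m along the optical axis (not along the pixel's ray), 0 where there is no reading.
- vision.camera_info(name): a dict with "mtx" (3x3 intrinsics, pixels), "dist_coeffs" ([k1, k2, p1, p2, k3] as OpenCV has them; the pictures are not rectified), "R" (3x3) and "t" (3): a world point X has camera coordinates R X + t. Camera axes: x right, y down, z forward; pixel columns grow to the right and rows downward; lengths in m; the calibration is good to about 2 mm. A picture is of the moment at which its call begins. camera_info takes no time and is no camera call.
A pose or a line that the arm cannot do raises ctrl.Unreachable and nothing moves.
- ticket.close_job(): hands the job in, once; it reports no verdict.
Trained networks look in the newest picture that a camera, given by its name, has taken for a name from the list of things; names that differ only in an ending like _2 or _b are one class to them, and where a whole thing is asked for, a point or a joint stands for the part that bears it (a point fixed in the world has none). Each returns a list of dicts, best first, with "p" (0 to 1); they miss things now and then, are a little off and sometimes report something else, mostly with a low value. They report only what shows in the picture. A call takes as long as a camera call. They do not tell look-alikes from the thing itself.
- models.recognise(camera, target): "point" ([column, row] in pixels, amid what is visible of it).
- models.masks_of(camera, target): "mask" (420x560 bool, what is visible of it) and "point" ([column, row] in pixels, amid what is visible of it).
The state is a dict: "time": time; "qpos": joint angles; "qd": joint speeds; "tau": joint torques, N m; "tcp_pos": TCP position; "eef_rot": TCP orientation; "contact_force": force on the tool from outside, world axes, zero at the start; "wrist_torque": the same for the moment, N m; "width": finger opening in m.
Only numpy, scipy, OpenCV 4.12 (cv2) and the standard library are available. Lean on these libraries where they do the work, as an engineer would, in place of code of your own. Each camera call takes 0.05 s, during which the arm holds its last target. There are 200 camera calls.

## Task

Move the four trailer hitch balls from the red delivery tray into the white display rack in reverse order: the ball that stands nearest the robot in the tray goes into the pocket farthest from the robot in the rack, the second nearest into the second farthest, and so on. Set each one down gently, upright on its foot and one to a pocket; do not drop any, and leave everything else on the counter where it is.

Things in the scene. Friction and masses are not known exactly. Their poses are not given: they have to be found in the camera images.
- chrome_center (a point): centre of the bright bare chrome-steel trailer hitch ball: a sphere 50 mm across on a short neck and a flat round foot (44 mm across, 10 mm thick), one rigid steel piece, 67 mm tall, 0.5 to 0.75 kg. The point is the middle of the sphere, 42 mm above the underside of the foot and 25 mm below the top; its z axis is the ball's own upright axis. It starts upright in a pocket of the red tray
- black_center (a point): centre of the black trailer hitch ball: a sphere 50 mm across on a short neck and a flat round foot (44 mm across, 10 mm thick), one rigid steel piece, 67 mm tall, 0.5 to 0.75 kg. The point is the middle of the sphere, 42 mm above the underside of the foot and 25 mm below the top; its z axis is the ball's own upright axis. It starts upright in a pocket of the red tray
- brass_center (a point): centre of the yellow brass-coloured trailer hitch ball: a sphere 50 mm across on a short neck and a flat round foot (44 mm across, 10 mm thick), one rigid steel piece, 67 mm tall, 0.5 to 0.75 kg. The point is the middle of the sphere, 42 mm above the underside of the foot and 25 mm below the top; its z axis is the ball's own upright axis. It starts upright in a pocket of the red tray
- blue_center (a point): centre of the blue painted trailer hitch ball: a sphere 50 mm across on a short neck and a flat round foot (44 mm across, 10 mm thick), one rigid steel piece, 67 mm tall, 0.5 to 0.75 kg. The point is the middle of the sphere, 42 mm above the underside of the foot and 25 mm below the top; its z axis is the ball's own upright axis. It starts upright in a pocket of the red tray
- tag_chrome: paper-edged shelf tag with a bright bare chrome-steel face (44 x 22 x 3 mm), fixed flat on the red tray's side ledge beside the pocket in which the chrome ball starts (53 mm to the side of the pocket's middle, towards the tray's -y); it stays there, so it keeps showing the starting order. Origin: centre of its underside; axes parallel to the tray's
- tag_black: paper-edged shelf tag with a black face (44 x 22 x 3 mm), fixed flat on the red tray's side ledge beside the pocket in which the black ball starts (53 mm to the side of the pocket's middle, towards the tray's -y); it stays there, so it keeps showing the starting order. Origin: centre of its underside; axes parallel to the tray's
- tag_brass: paper-edged shelf tag with a yellow brass-coloured face (44 x 22 x 3 mm), fixed flat on the red tray's side ledge beside the pocket in which the brass ball starts (53 mm to the side of the pocket's middle, towards the tray's -y); it stays there, so it keeps showing the starting order. Origin: centre of its underside; axes parallel to the tray's
- tag_blue: paper-edged shelf tag with a blue painted face (44 x 22 x 3 mm), fixed flat on the red tray's side ledge beside the pocket in which the blue ball starts (53 mm to the side of the pocket's middle, towards the tray's -y); it stays there, so it keeps showing the starting order. Origin: centre of its underside; axes parallel to the tray's
- tray: the red plastic delivery tray, fixed, 286 mm long and 76 mm wide plus a 30 mm ledge, 8 mm high, along its -y side for the tags; four square pockets in a row, 64 x 64 mm inside, centres 70 mm apart at x = -105, -35, 35 and 105 mm, y = 0 in its own frame; pocket floor 6 mm above the origin, walls 6 mm thick, their tops 18 mm above the origin. Origin: centre of the underside of the pocket part; its x axis runs along the row, away from the robot (to within about 15 degrees)
- display: the white display rack with round black pads in its pockets, fixed, empty at the start, 286 mm long and 76 mm wide; four square pockets in a row, 64 x 64 mm inside, centres 70 mm apart at x = -105, -35, 35 and 105 mm, y = 0 in its own frame; pocket floor 6 mm above the origin, walls 6 mm thick, their tops 18 mm above the origin. Origin: centre of its underside; its x axis runs along the row, away from the robot (to within about 15 degrees)
Things that resemble listed ones, but are neither listed nor needed, are in the scene too. What is shaped like the part that bears black_center but green or turquoise is not meant.

How it is judged:
By the outcome, as a careful person would: the job done as asked, in the order asked, and still so for the second after the job is handed in, with the robot touching nothing.
It also fails if it takes over 118 s, if anything falls off the work surface, if the arm or the gripper's body presses on something with over 40 N, if the wrist force passes 120 N, or if a joint passes its speed limit or range.

## Working session

There is one attempt and no reset: what is moved stays moved. The work goes in short steps, each a Python script; the robot and the scene stay as the last script left them, time stands still between calls to the robot, and variables do not carry over. Pictures are saved under pics/ and viewed, about 12 in all and at most 16, crops included, and the job is handed in when it is done.

```bash
ls; mkdir -p pics; python3 - <<'E'
from station import ctrl, get_state, vision, ticket, models
import cv2
for n in ("scene","top"):
    im,d=vision.grab_frame(n); cv2.imwrite(f"pics/{n}0.png",im)
    c=vision.camera_info(n); print(n,c)
    for t in ["chrome_center","black_center","brass_center","blue_center","tag_chrome","tag_black","tag_brass","tag_blue","tray","display"]:
        print(t,[([round(float(v)) for v in r["point"]],round(r["p"],2)) for r in models.recognise(n,t)])
s=get_state();print(s,ctrl.pinch_z)
E
```

```text
pics
scene {'mtx': array([[540.71212427,   0.        , 282.80951638],
       [  0.        , 540.71212427, 215.28554309],
       [  0.        ,   0.        ,   1.        ]]), 'dist_coeffs': array([-0.09196844,  0.        ,  0.        ,  0.        ,  0.        ]), 'R': array([[ 0.40210431,  0.91556724, -0.00698242],
       [ 0.73173375, -0.32593241, -0.59860988],
       [-0.55034339,  0.23559434, -0.80101027]]), 't': array([-0.15127933, -0.3646845 ,  1.44593061])}
chrome_center [([235, 269], 0.67), ([221, 212], 0.28)]
black_center [([195, 185], 0.84), ([231, 238], 0.76), ([172, 302], 0.68), ([136, 234], 0.66)]
brass_center [([251, 302], 0.88)]
blue_center [([223, 212], 0.61)]
tag_chrome []
tag_black [([209, 256], 0.65)]
tag_brass [([223, 316], 0.77)]
tag_blue [([201, 231], 0.64)]
tray [([229, 274], 0.89)]
display [([392, 205], 0.9)]
top {'mtx': array([[437.85984248,   0.        , 285.88591801],
       [  0.        , 437.85984248, 212.03938658],
       [  0.        ,   0.        ,   1.        ]]), 'dist_coeffs': array([-0.08837757,  0.        ,  0.        ,  0.        ,  0.        ]), '
[... 609 characters left out ...]
 0.58)]
{'time': 1.1, 'qpos': array([-1.04049115,  0.50749627, -0.23758262,  1.50018813,  0.12570212,
        1.14889257, -0.1548061 ]), 'qd': array([ 0.00037379,  0.00086952, -0.00111086,  0.00129165, -0.00013532,
       -0.00174953,  0.00298882]), 'tau': array([-7.32776916e-04, -6.20355821e+01, -2.18489505e+00, -2.49965125e+01,
        1.37413086e-02,  2.27395663e-03,  1.71591824e-05]), 'tcp_pos': array([0.25762061, 0.56943309, 0.20788079]), 'eef_rot': array([-1.43294630e-06,  2.10831349e-01,  9.77522451e-01, -3.37471556e-06]), 'contact_force': array([-0.6085762 , -0.36284661,  0.99780963]), 'wrist_torque': array([ 0.00321053, -0.00110083,  0.00289378]), 'width': 0.085446311799146} -0.0187
```

View pics/scene0.png

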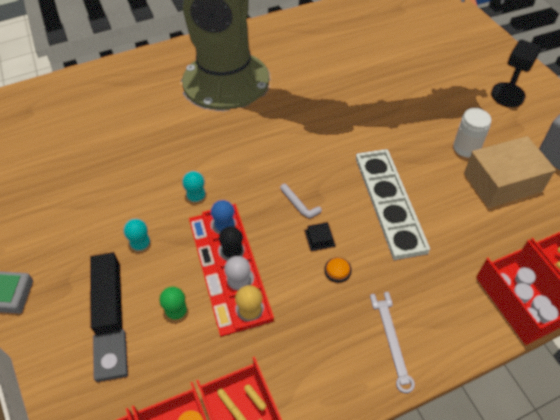

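View pics/top0.png

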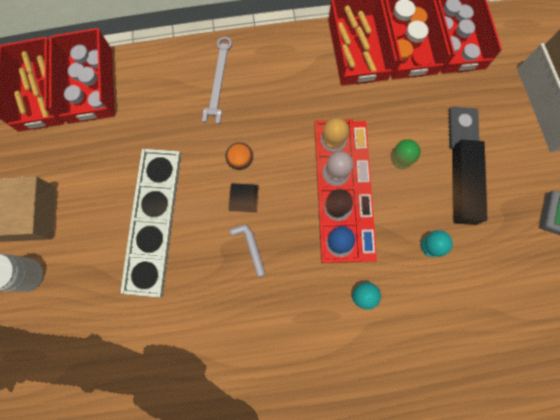

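The pictures show the tray with blue at top (341,240), then black (339,204), chrome (339,165) and brass (335,131), counting outwards from the robot. The rack pads are at top (145,275), (150,239), (154,204) and (159,170). The green and turquoise balls are decoys.

Next I'll measure with depth and triangulation.

```bash
cat > h.py <<'E'
from station import ctrl, get_state, vision, ticket, models
import cv2, numpy as np
from scipy.optimize import least_squares
def und(n,p):
    c=vision.camera_info(n)
    return cv2.undistortPoints(np.float64(p).reshape(-1,1,2),c["mtx"],c["dist_coeffs"]).reshape(-1,2)
def P(n):
    c=vision.camera_info(n); return np.c_[c["R"],c["t"]]
def tri(a,b):
    X=cv2.triangulatePoints(P("top"),P("scene"),und("top",a).T,und("scene",b).T); return (X[:3]/X[3]).T
def cloud(n,d,m):
    v,u=np.nonzero(m&(d>0)); z=d[v,u]; c=vision.camera_info(n)
    q=np.c_[und(n,np.c_[u,v]),np.ones(len(z))]*z[:,None]
    return (q-c["t"])@c["R"]
def sphere(p,r=.025):
    x0=np.r_[np.median(p,0)-[0,0,.01]]
    f=lambda c:np.linalg.norm(p-c,axis=1)-r
    s=least_squares(f,x0,loss="soft_l1",f_scale=.002); return s.x,np.median(abs(s.fun))
E
cat > meas.py <<'E'
from h import *
approx={"top":{"blue":(341,240),"black":(339,204),"chrome":(339,165),"brass":(335,131)},
"scene":{"blue":(222,212),"black":(231,239),"chrome":(237,270),"brass":(249,300)}}
ctr={}
for n in ("top","scene"):
    im,d=vision.grab_frame(n)
    for k,a in approx[n].items():
        ms=[r for r in models.masks_of(n,k+"_center") if np.hypot(*(np.array(r["point"])-a))<14]
        if not ms: print(n,k,"no mask"); continue
        m=ms[0]["mask"]; m=cv2.erode(m.astype(np.uint8),np.ones((3,3)))>0
        p=cloud(n,d,m); p=p[p[:,2]>.042]
        c,e=sphere(p); print(n,k,m.sum(),len(p),c.round(4),round(e,4)); ctr[n,k]=c
    g=cv2.cvtColor(im,cv2.COLOR_BGR2GRAY)
    ms=models.masks_of(n,"display"); m=ms[0]["mask"].astype(np.uint8)
    h=cv2.convexHull(np.vstack(cv2.findContours(m,0,2)[0])); m2=cv2.fillConvexPoly(np.zeros_like(m),h,1)
    nn,l,st,ce=cv2.connectedComponentsWithStats(((g<75)&(m2>0)).astype(np.uint8))
    cc=sorted([tuple(ce[i]) for i in range(1,nn) if st[i,4]>120],key=lambda c:-c[1] if n=="top" else c[1])
    print(n,np.round(cc,1)); ctr[n,"pads"]=cc
    p=cloud(n,d,m>0); print("rack z pct",np.percentile(p[:,2],[5,25,50,75,95]).round(4))
    for q in cc:
        mm=cv2.circle(np.zeros_like(m),tuple(int(round(v)) for v in q),4,1,-1)>0
        print("  pad depth",np.median(cloud(n,d,mm),0).round(4))
print("tri pads (near->far)\n",tri(ctr["top","pads"],ctr["scene","pads"]).round(4))
E
python3 meas.py
```

```text
top blue 476 471 [ 0.4513 -0.1682  0.047 ] 0.0007
top black 529 503 [ 0.5197 -0.1756  0.0471] 0.0006
top chrome 507 461 [ 0.5928 -0.1892  0.0471] 0.0007
top brass 508 448 [ 0.6613 -0.1932  0.0473] 0.0007
top [[144.1 274.8]
 [149.  238.8]
 [154.  203.4]
 [159.  169.4]]
rack z pct [0.0036 0.0053 0.0067 0.0137 0.0185]
  pad depth [0.4413 0.2084 0.006 ]
  pad depth [0.5094 0.1926 0.0065]
  pad depth [0.5794 0.1768 0.0063]
  pad depth [0.6468 0.1615 0.0063]
scene blue 428 345 [ 0.4511 -0.1707  0.0472] 0.001
scene black 513 402 [ 0.5204 -0.1781  0.0473] 0.0008
scene chrome 594 472 [ 0.593  -0.1918  0.0472] 0.0009
scene brass 630 513 [ 0.6609 -0.1949  0.0473] 0.0008
scene [[375.4 166.1]
 [384.7 189. ]
 [394.5 213.5]
 [404.9 239.9]]
rack z pct [0.003  0.0055 0.0074 0.0144 0.0189]
  pad depth [0.4394 0.2051 0.0066]
  pad depth [0.5089 0.1917 0.0066]
  pad depth [0.5779 0.1745 0.0068]
  pad depth [0.6448 0.1603 0.0061]
tri pads (near->far)
 [[0.4411 0.2065 0.0081]
 [0.5088 0.1916 0.0071]
 [0.5774 0.176  0.0075]
 [0.6456 0.1609 0.0069]]
```

```bash
cat > mv.py <<'E'
from h import *
BALL={"blue":(.4512,-.1695),"black":(.5200,-.1768),"chrome":(.5929,-.1905),"brass":(.6611,-.1941)}
pads=np.array([[.4405,.2066],[.509,.192],[.578,.1757],[.6457,.161]])
c=pads.mean(0); YR=np.arctan2(*(pads[3]-pads[0])[::-1]); u=np.array([np.cos(YR),np.sin(YR)])
POCK=[c+u*s for s in (-.105,-.035,.035,.105)]   # near -> far
YT=np.arctan2(-.0275,.21)
DEST={"blue":3,"black":2,"chrome":1,"brass":0}
HOV=.15; ZG=.0475-.0187-.0045
def q(yaw): return np.array([0,np.cos(yaw/2),np.sin(yaw/2),0])
def log(s):
    t=get_state(); print(s,"t",round(t["time"],1),"tcp",t["tcp_pos"].round(4),"F",t["contact_force"].round(1),"w",round(t["width"],4),flush=True)
E
python3 - <<'E'
from mv import *
print(np.round(POCK,4),np.degrees([YR,YT]))
for f in (0,np.pi,-np.pi):
    for p,y in [(BALL["blue"],YT),(BALL["brass"],YT),(POCK[0],YR),(POCK[3],YR)]:
        for z in(ZG,HOV):
            j=ctrl.ik([*p,z],q(y+f)); print(f,z,None if j is None else np.round(j,2))
E
```

```text
[[0.4408 0.2066]
 [0.5091 0.1914]
 [0.5775 0.1762]
 [0.6458 0.161 ]] [-12.52880771  -7.46056613]
0 0.0243 [ 0.03  0.58  0.42  2.1  -0.44  0.55 -0.93]
0 0.15 [-0.25  0.46  0.82  1.96 -0.42  0.9  -0.92]
0 0.0243 [-0.07  0.85  0.62  1.53 -0.57  0.94 -0.98]
0 0.15 [-0.1   0.74  0.68  1.4  -0.48  1.17 -1.06]
0 0.0243 [-0.77  0.58  0.42  2.09 -0.44  0.56 -1.82]
0 0.15 [-0.87  0.4   0.53  1.95 -0.26  0.86 -1.99]
0 0.0243 [-0.54  0.79  0.47  1.6  -0.44  0.86 -1.69]
0 0.15 [-0.57  0.66  0.53  1.47 -0.35  1.1  -1.76]
3.141592653589793 0.0243 [ 0.33  0.54 -0.03  2.1   0.03  0.51  1.72]
3.141592653589793 0.15 [ 0.16  0.35  0.21  1.96 -0.1   0.84  1.86]
3.141592653589793 0.0243 [ 0.31  0.77 -0.11  1.52  0.1   0.85  1.61]
3.141592653589793 0.15 [ 0.22  0.65  0.05  1.39 -0.03  1.1   1.72]
3.141592653589793 0.0243 [-0.35  0.55 -0.21  2.08  0.21  0.53  0.65]
3.141592653589793 0.15 [-0.33  0.36 -0.22  1.94  0.1   0.85  0.75]
3.141592653589793 0.0243 [-0.16  0.74 -0.21  1.59  0.19  0.82  0.9 ]
3.141592653589793 0.15 [-0.17  0.61 -0.2   1.47  0.13  1.08  0.96]
-3.141592653589793 0.0243 [ 0.33  0.54 -0.03  2.1   0.03  0.51  1.72]
-3.141592653589793 0.15 [ 0.16  0.35  0.21  1.96 -0.1   0.84  1.86]
-3.141592653589793 0.0243 [ 0.31  0.77 -0.11  1.52  0.1   0.85  1.61]
-3.141592653589793 0.15 [ 0.22  0.65  0.05  1.39 -0.03  1.1   1.72]
-3.141592653589793 0.0243 [-0.35  0.55 -0.21  2.08  0.21  0.53  0.65]
-3.141592653589793 0.15 [-0.33  0.36 -0.22  1.94  0.1   0.85  0.75]
-3.141592653589793 0.0243 [-0.16  0.74 -0.21  1.59  0.19  0.82  0.9 ]
-3.141592653589793 0.15 [-0.17  0.61 -0.2   1.47  0.13  1.08  0.96]
```

```bash
cat >> mv.py <<'E'
def pick(k):
    x,y=BALL[k]; o=q(YT+np.pi)
    ctrl.movep([x,y,HOV],o); ctrl.movel([x,y,ZG],max_speed=.12); log("down")
    ctrl.close_gripper(60); log("closed")
    ctrl.movel([x,y,ZG+.006],max_speed=.03); ctrl.movel([x,y,HOV],max_speed=.12); log("lifted")
def carry(k):
    ctrl.movep([*POCK[DEST[k]],HOV],q(YR+np.pi)); log("above")
def lower(k):
    p=POCK[DEST[k]]
    ctrl.movel([*p,ZG+.012],max_speed=.12); ctrl.pause(.2); f0=get_state()["contact_force"][2]
    for dz in np.arange(.004,-.0051,-.001):
        ctrl.movel([*p,ZG+dz],max_speed=.03); df=get_state()["contact_force"][2]-f0
        if df>3: break
    print("touch dz",round(dz,4),"df",round(df,1))
def release(k):
    ctrl.ungrasp(); log("open"); ctrl.movel([*POCK[DEST[k]],HOV],max_speed=.15); log("up")
E
python3 - <<'E'
from mv import *
p=get_state()["tcp_pos"]; ctrl.movel([p[0],p[1],.24])
pick("blue")
for n in("top","scene"):
    im,_=vision.grab_frame(n); cv2.imwrite(f"pics/{n}1.png",im)
E
```

```text
down t 6.0 tcp [ 0.4516 -0.1696  0.0248] F [-0.2 -0.4  0. ] w 0.0855
closed t 6.5 tcp [ 0.4516 -0.169   0.0255] F [-3.   3.1 13.9] w 0.0454
lifted t 8.0 tcp [ 0.4507 -0.1693  0.1493] F [ 1.1  0.3 -5.6] w 0.0455
```

View pics/scene1.png

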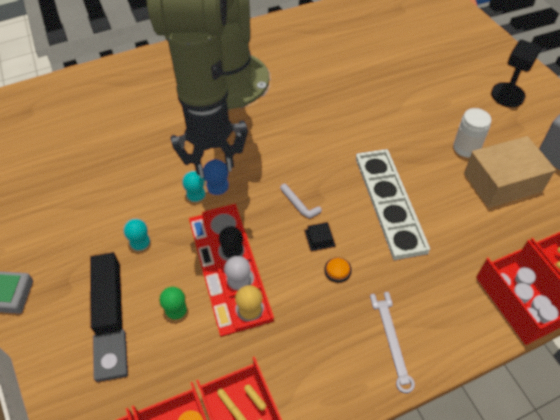

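Blue is held, at scene (216,178). The width of 45 mm instead of 50 suggests an off-equator grip, so I'll check where the ball sits in the fingers.

```bash
cat > held.py <<'E'
from mv import *
def held(k,tag):
    t=get_state()["tcp_pos"]
    for n in("scene","top"):
        im,d=vision.grab_frame(n)
        c=vision.camera_info(n)
        g=cv2.projectPoints((t+[0,0,.02]).reshape(1,3),cv2.Rodrigues(c["R"])[0],c["t"],c["mtx"],c["dist_coeffs"])[0].ravel()
        ms=[r for r in models.masks_of(n,k+"_center") if np.hypot(*(np.array(r["point"])-g))<40]
        if ms:
            m=cv2.erode(ms[0]["mask"].astype(np.uint8),np.ones((3,3)))>0
            p=cloud(n,d,m); p=p[p[:,2]>p[:,2].max()-.05]
            s,e=sphere(p); print(n,len(p),"ball-tcp",(s-t).round(4),round(e,4))
        x,y=int(g[0]),int(g[1]); cr=im[max(0,y-50):y+50,max(0,x-60):x+60]
        cv2.imwrite(f"pics/h_{tag}_{n}.png",cv2.resize(cr,None,fx=5,fy=5,interpolation=cv2.INTER_CUBIC))
E
python3 -c "
from held import *
held('blue','a')"
```

```text
scene 441 ball-tcp [-0.0008 -0.0025  0.0217] 0.0008
top 54 ball-tcp [0.0012 0.     0.022 ] 0.0004
```

View pics/h_a_scene.png

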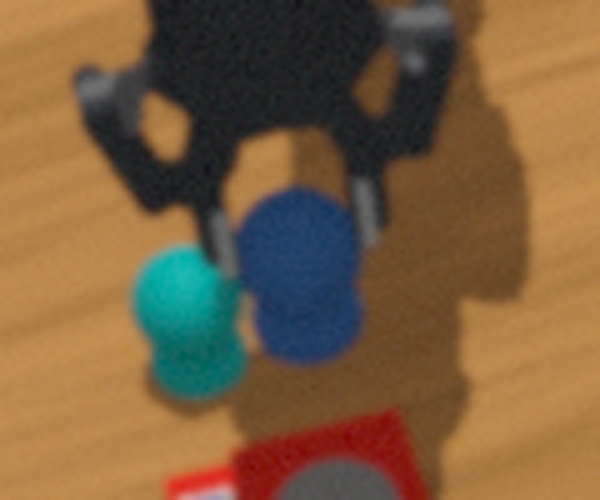

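Blue's centre is 22 mm above the TCP as planned, and it hangs upright at the pads without having slipped. I'll place it now.

```bash
python3 - <<'E'
from mv import *
carry("blue"); lower("blue"); log("lowered")
for n in("top","scene"):
    im,_=vision.grab_frame(n); cv2.imwrite(f"pics/{n}2.png",im)
E
```

```text
above t 9.7 tcp [0.6459 0.1583 0.1501] F [-0.2 -0.5 -5.8] w 0.0454
touch dz 0.001 df 5.4
lowered t 12.2 tcp [0.646  0.1611 0.0258] F [-1.4 -0.4 -0.7] w 0.0451
```

View pics/scene2.png

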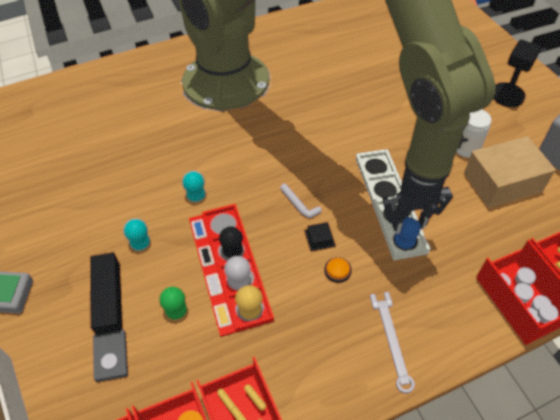

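Blue is in the far pocket, at scene (405,235). It touched at the expected height, so I'll release it and fetch black.

```bash
python3 - <<'E'
from mv import *
release("blue")
im,_=vision.grab_frame("scene"); cv2.imwrite("pics/s3.png",im[100:300,120:480].repeat(2,0).repeat(2,1))
E
sed -i 's/-.0187-.0045/-.0187-.0065/' mv.py
python3 - <<'E'
from mv import *
pick("black"); carry("black")
from held import held
held("black","b")
E
```

```text
open t 12.7 tcp [0.646  0.1611 0.0254] F [-0.8 -0.3  0.7] w 0.0852
up t 13.7 tcp [0.6452 0.161  0.149 ] F [-1.   0.4 -0.7] w 0.0854
down t 16.3 tcp [ 0.5205 -0.177   0.0229] F [ 0.3 -0.3  0.5] w 0.0854
closed t 16.8 tcp [ 0.5205 -0.1765  0.0235] F [-2.5  2.1 11.1] w 0.0464
lifted t 18.3 tcp [ 0.5194 -0.1765  0.1492] F [ 0.7  0.2 -5.7] w 0.0461
above t 19.7 tcp [0.5778 0.1738 0.1499] F [ 0.3 -0.9 -6.1] w 0.0459
scene 401 ball-tcp [-0.0009 -0.0018  0.0241] 0.001
top 305 ball-tcp [ 0.0006 -0.0011  0.0239] 0.0005
```

View pics/s3.png

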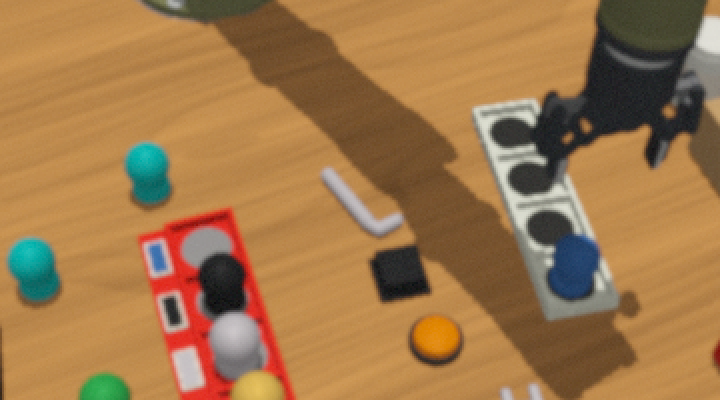

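View pics/h_b_scene.png

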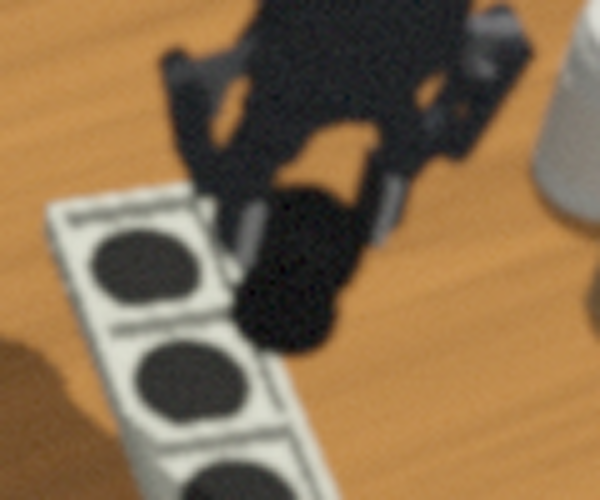

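Blue stands upright in the far pocket (crop 575,260). Black hangs in line with the fingers. I'll place it and go on to chrome.

```bash
python3 - <<'E'
from mv import *
from held import held
lower("black"); release("black")
pick("chrome"); carry("chrome"); held("chrome","c")
im,_=vision.grab_frame("scene"); cv2.imwrite("pics/s4.png",im[100:300,120:480].repeat(2,0).repeat(2,1))
E
```

```text
touch dz 0.001 df 5.3
open t 22.8 tcp [0.5777 0.1763 0.0234] F [-0.8 -0.3  0.5] w 0.0854
up t 23.8 tcp [0.5768 0.1761 0.1491] F [ 0.4  0.5 -0.2] w 0.0853
down t 26.4 tcp [ 0.5935 -0.1907  0.0231] F [-0.3  0.1  0.1] w 0.0851
closed t 26.9 tcp [ 0.5934 -0.1903  0.0236] F [-2.3  2.1  8.3] w 0.0464
lifted t 28.4 tcp [ 0.5923 -0.1902  0.1491] F [-0.8  0.2 -5.3] w 0.0461
above t 29.8 tcp [0.51   0.1898 0.1501] F [ 0.1  0.1 -4.7] w 0.0458
scene 396 ball-tcp [-0.0016 -0.0017  0.0241] 0.0009
```

View pics/s4.png

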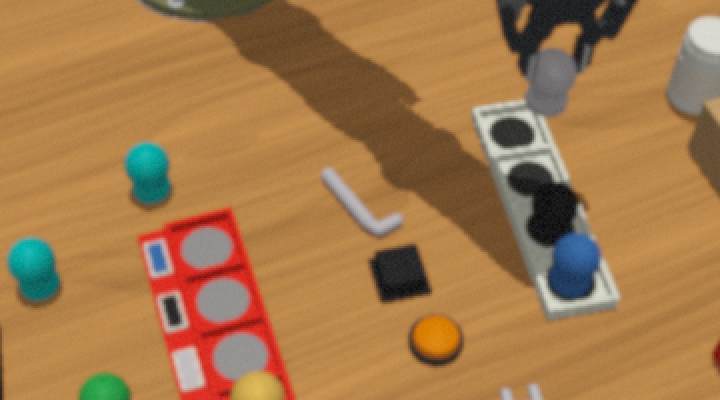

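Black is in its pocket (550,210) and chrome is held above the second-nearest pocket. Carrying on with chrome and brass.

```bash
python3 - <<'E'
from mv import *
from held import held
lower("chrome"); release("chrome")
pick("brass"); carry("brass"); held("brass","d"); lower("brass"); release("brass")
p=get_state()["tcp_pos"]; ctrl.movel([p[0],p[1],.24]); ctrl.movep([.45,-.02,.26],q(YT+np.pi))
ctrl.pause(.5); log("end")
for n in("scene","top"):
    im,d=vision.grab_frame(n); cv2.imwrite(f"pics/{n}5.png",im)
    cam=vision.camera_info(n)
    for k,i in DEST.items():
        g=cv2.projectPoints(np.array([*POCK[i],.047]).reshape(1,3),cv2.Rodrigues(cam["R"])[0],cam["t"],cam["mtx"],cam["dist_coeffs"])[0].ravel()
        ms=[r for r in models.masks_of(n,k+"_center") if np.hypot(*(np.array(r["point"])-g))<14]
        if not ms: print(n,k,"none"); continue
        pt=cloud(n,d,cv2.erode(ms[0]["mask"].astype(np.uint8),np.ones((3,3)))>0); s,e=sphere(pt[pt[:,2]>.042])
        print(n,k,s.round(4),"off pocket",(s[:2]-POCK[i]).round(4),round(e,4))
E
```

```text
touch dz 0.001 df 6.1
open t 33.0 tcp [0.5093 0.1914 0.0233] F [ 0.3 -1.6  0.5] w 0.0858
up t 34.0 tcp [0.5086 0.1913 0.1492] F [ 0.5  0.3 -1.1] w 0.0854
down t 36.8 tcp [ 0.6617 -0.1943  0.0232] F [ 0.6 -0.1  0.2] w 0.0854
closed t 37.2 tcp [ 0.6616 -0.1938  0.0237] F [-1.2  1.8  7.7] w 0.0464
lifted t 38.8 tcp [ 0.6605 -0.1939  0.149 ] F [ 0.5  0.9 -5.1] w 0.0459
above t 40.4 tcp [0.442  0.2058 0.1502] F [ 0.5  0.2 -5.2] w 0.046
scene 333 ball-tcp [-0.0013 -0.0018  0.0237] 0.0011
top 86 ball-tcp [-0.0025 -0.0003  0.0195] 0.0009
touch dz 0.001 df 5.9
open t 43.6 tcp [0.4409 0.2066 0.0233] F [-0.6  0.3 -0. ] w 0.0853
up t 44.6 tcp [0.4403 0.2064 0.1493] F [-0.3  0.3 -0.6] w 0.0858
end t 46.7 tcp [ 0.45   -0.0197  0.26  ] F [0.3 0.3 1.1] w 0.0857
scene blue [0.6453 0.1598 0.0474] off pocket [-0.0005 -0.0012] 0.001
scene black [0.5773 0.1747 0.0476] off pocket [-0.0002 -0.0016] 0.001
scene chrome [0.5081 0.1897 0.0477] off pocket [-0.001  -0.0017] 0.0011
scene brass [0.4401 0.2049 0.048 ] off pocket [-0.0007 -0.0017] 0.0011
top blue none
top black none
top chrome none
top brass none
```

View pics/scene5.png

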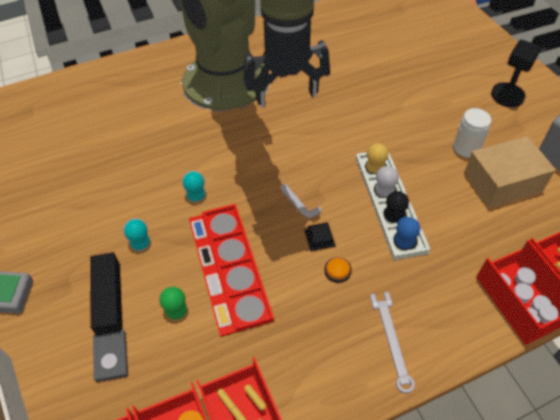

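View pics/top5.png

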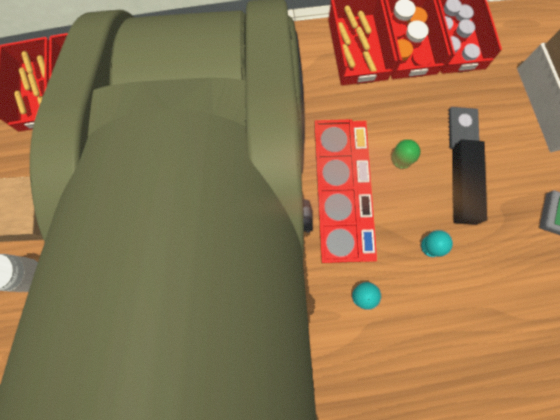

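The scene view shows brass, chrome, black and blue upright in the rack from near to far, at (377,155), (387,180), (397,206) and (407,232). The tray is empty, the other items haven't moved, and the gripper is clear. The arm blocks the rack in the top view.

```bash
python3 -c "
from station import ticket; print(ticket.close_job())"
```

```text
the job is handed in; nothing more can be done
None
```

All four hitch balls are in the display rack in reverse order, and I handed the job in at about 47 s of the 118 s allowed. Blue, which stood nearest the robot in the tray, is in the farthest pocket. Black is second farthest, chrome second nearest and brass nearest.

- **Placement:** each ball was lowered until it touched the pocket floor at about 5–6 N and then released.
- **Last check, scene camera:** all four stand upright, within about 2 mm of their pocket centres, with sphere centres at 47–48 mm. The tray is empty, the other items look unmoved and the gripper is clear.
- **Check that failed:** the top camera could not confirm the final placement, because the parked arm blocked its view of the rack.
- **Readings that disagreed:**
  - The gripper read about 46 mm when closed on the 50 mm balls. I put this down to soft pads, since no ball slipped.
  - The top-camera height reading on the held brass ball was about 4 mm lower than the scene camera's. It came from a small visible patch, and the touch height was normal.

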